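# Stand the menu slate on its folding counter stand

### The arm

A 6-joint arm with a two-finger parallel gripper is mounted at the origin on a cart in front of the work surface, level with it; the furniture and walls round the work are solid. World frame = base frame: x ahead of the robot, y to its left, z up, the work surface at z = 0. Lengths are in m, angles in rad, forces in N, time in s.
With the tool pointing down it reaches from about 0.3 to 0.875 m from the base axis. Payload 6.4 kg.
Tool frame: the origin (TCP) lies midway between the tips of the shut fingers; the grasp point (between the pads) lies 19 mm behind it (ctrl.pinch_z is the distance from the TCP to the grasp point, in m); z points along the fingers, y is the line along which they close (so a half turn about z gives the same grasp; the last joint's range is limited). The gripper opens to 85 mm and grips with 20 to 120 N. Pads are 22 mm wide; open, the fingers measure 114 mm over their backs; the gripper's body (76 mm by 85 mm) begins 54 mm behind the grasp point. The pads swing forward as they close: fully open they stand 13 mm farther back than shut.
Start: joints at [0.923, 0.181, 1.607, -0, 1.354, -0.206], TCP at [0.246, 0.52, 0.231] pointing down, gripper open.
Joint ranges: [-2.99, 2.99], [-0.89, 2.07], [0.3, 2.58], [-1.14, 4.28], [0, 2.63], [-3.12, 3.12]. Speed limits (rad/s): [2.57, 2.57, 3.01, 3.14, 3.14, 3.14].

### API

Orientations are given as a unit quaternion [w, x, y, z].
In Python, from bench import ctrl gives the robot as it stands.
- The arm moves only by the tool apply_moves, never from a script. Its argument "moves" is a list of rows, each an object with "jaw": the opening, from 0 (shut) to 1 (fully open); "offset": the shift along the tool's x, y, z in mm, a list of three; "rot": the turn, a rotation vector about the tool's x, y, z in degrees, a list of three. In form: [{"jaw": jaw, "offset": [dx, dy, dz], "rot": [ax, ay, az]}, ...]. A call has exactly 5 rows; each row shifts and turns the commanded pose from where the row before left it, along the tool's axes as they then stand; what a row does not reach is not made up. A row lasts 1/8 s, in which the tool goes at most 62.5 mm and 10.7 degrees, less where a joint would pass 70% of its speed; a pose out of reach is approached as far as the arm can. A call is refused whole if a number of a shift passes 62.5 or a number of a turn 10.7, either way. A call with a gripper value outside its range is refused whole. The fingers move at their own pace and stop on an object; the grip force is fixed at half the most. Time passes only in rows, so rows that do not move let the fingers close, or fill a call up. It gives the time, the measured TCP pose, the force, the opening and the grip force at its end, in the units of the state.
- ctrl.get_obs(): the state, without advancing time (a new reading comes with each control period).
- ctrl.camera(name): name is "side" or "top"; returns (picture, depth): 480x640x3 uint8, red, green, blue; 480x640 float32, m along the optical axis (not along the pixel's ray), 0 where there is no reading.
- ctrl.camera_params(name): a dict with "K" (3x3 intrinsics, pixels), "cam_to_world" (4x4, takes a point from camera to world coordinates). Camera axes: x right, y down, z forward; pixel columns grow to the right and rows downward; lengths in m; the calibration is good to about 2 mm. A picture is of the moment at which its call begins. camera_params takes no time and is no camera call.
- ctrl.hand_in(): hands the job in; it is judged then, once.
Trained networks look in the newest picture that a camera, given by its name, has taken for a name from the list of things; names that differ only in an ending like _2 or _b are one class to them, and where a whole thing is asked for, a point or a joint stands for the part that bears it (a point fixed in the world has none). Each returns a list of dicts, best first, with "score" (0 to 1); they miss things now and then, are a little off and sometimes report something else, mostly with a low value. They report only what shows in the picture. A call takes as long as a camera call. They do not tell look-alikes from the thing itself.
- ctrl.outline_of(camera, target): "region" (480x640 bool, what is visible of it) and "position" ([column, row] in pixels, amid what is visible of it).
The state is a dict: "time_s": time; "q": joint angles; "dq": joint speeds; "joint_efforts": joint torques, N m; "eef_pos": TCP position; "eef_rot": TCP orientation; "wrist_force": force on the tool from outside, world axes, zero at the start; "torque": the same for the moment, N m; "opening": opening from 0.0 (shut) to 1.0 (fully open); "grasp_force": force on a finger pad.
Only numpy, scipy, OpenCV 4.12 (cv2) and the standard library are available. Lean on these libraries where they do the work, as an engineer would, in place of code of your own. Each camera call takes 0.05 s, during which the arm holds its last target. There are 200 camera calls.

### The job

Swing the folding stand's wire back rest up past upright until it sits back on its stop. Then stand the paddle-shaped menu slate, which lies with its black side down, on the stand handle up: its foot down in both runners' notches nearest the rest, centred, leaning back on the rest bar with the black slate side facing out, away from the rest. Set it down gently (the slate is brittle), let go, and leave the other things on the counter alone.

Things in the scene. Friction and masses are not known exactly. Their poses are not given: they have to be found in the camera images.
- stand: Folding counter stand, fixed: two light-oak runners on a black steel plate 4 mm thick. Origin on the worktop, midway between the runners; z up, -x the open front, +x the side where the rest is hinged, y across. Runners lie along x, -40 to +72 mm, each 22 mm wide, centred at y = +-39 mm (56 mm gap between), tops at z = 24 mm; an oak block fills the gap at x = 53 to 71, up to z = 20 mm.
- outer_notch (a point): Middle, on the floor, of the outer pair of notches across the runners: stand x = -12 mm, z = 8 mm, midway between the runners. Each notch is 22 mm long (stand x -23 to -1) and 16 mm deep. With its foot here a 200 mm board lies back on the raised rest at about 50 degrees from level.
- inner_notch (a point): The same for the pair of notches nearest the rest: stand x = 40 mm, z = 8 mm; notch from stand x = 29 to 51 mm, 16 mm deep. With its foot here the board leans on the raised rest at about 71 degrees from level.
- rest (a joint): Wire back rest, hinged at the stand's rear. 0 rad: folded flat forward over the runners (start); 1.57 upright; 1.85: its stop, leaning back. Hardly any friction, 0.12 kg: let go before upright it falls flat again; past upright it drops back on its stop and stays there by its weight.
- rest_bar (a point): Middle of the rest's round oak bar, 10 mm thick, 124 mm long along the stand's y, 85 mm from the hinge axis; 7 mm wire legs at y = +-58 mm join it to the hinge. Folded: stand x = -25, z = 30 mm, over the open gap between the runners (21 mm free below it), where fingers can pinch it; on its stop: x = 83, z = 112 mm.
- rest_hinge (a point): Middle of the rest's hinge axis, fixed in the stand at x = 60, z = 30 mm; the axis runs along the stand's y.
- slate: Paddle-shaped menu slate of pale wood, loose, 0.15 to 0.25 kg, 200 x 100 x 12 mm: body 124 mm long, handle 36 mm wide, 76 mm long. Origin: mid length and width, on the slate side. x from the foot edge (x = -100 mm) to the handle end (+100), y across, z out of the plain wooden side (at z = 12 mm); the black slate side is z = 0, facing -z. Starts flat, z up. Centre of mass near x = -23 mm.
- slate_foot (a point): Middle of the slate's foot edge, mid-thickness (x = -100, z = 6 mm in its frame).
- slate_grip (a point): Point on the slate's handle, mid-thickness, x = 78 mm in its frame: the handle can be taken across its 36 mm width or through its 12 mm thickness.
- service_bell: Counter bell, 80 mm wide, 58 mm high; leave alone.
- cup_1: Brown paper cup, 82 x 92 mm, standing at the back; leave alone.
- muffin: Muffin in a paper case, 85 x 73 mm, at the back right; leave alone.
- honey_jar: Glass jar with a green lid, 68 x 84 mm, far right; leave alone.
- espresso_cup: Small cup with a handle, 60 x 87 x 56 mm, near the robot on the left; leave alone.
- coin_bowl: Black bowl, 112 x 33 mm, on the left beside the till; leave alone.
- till_roll_1: White paper roll, 53 x 57 mm, standing at the back left; leave alone.
Not all that is in view belongs to the job. Leave any yellow look-alike of the stand alone.

How it is judged:
By the outcome, as a careful person would: the job done as asked, in the order asked, and still so for the second after the job is handed in, with the robot touching nothing.
It also fails if it takes over 72 s, if anything falls off the work surface, if the arm or the gripper's body presses on something with over 40 N, if the wrist force passes 120 N, or if a joint passes its speed limit or range.

## Working session

There is one attempt and no reset: what is moved stays moved. The work goes in short steps, Python scripts to look and compute and a tool call to move; the robot and the scene stay as the last step left them, time stands still between calls to the robot, and variables do not carry over. Pictures are saved under pics/ and viewed, at most 10 in all, crops included, and the job is handed in when it is done.

Besides the shell and the picture viewer there is one more tool, called after "Call:" by a JSON object that holds its "method" and its "body", one argument or row to a line. apply_moves: Moves the arm, as the interface text tells. Its arguments: {"type":"object","properties":{"moves":{"type":"array"}},"required":["moves"]}

```bash
ls; mkdir -p pics; python3 - <<'E'
from bench import ctrl
import cv2,numpy as np
o=ctrl.get_obs();print({k:np.round(v,3) for k,v in o.items()},ctrl.pinch_z)
ims=[]
for n in("top","side"):
    p,d=ctrl.camera(n);np.savez(f"pics/{n}0.npz",p=p,d=d);cv2.imwrite(f"pics/{n}0.png",p[:,:,::-1])
    c=ctrl.camera_params(n);print(n,np.round(c["K"],1).tolist(),np.round(c["cam_to_world"],3).tolist())
    for t in("stand","slate","rest_bar"):
        for r in ctrl.outline_of(n,t):print(n,t,round(r["score"],2),r["position"],r["region"].sum())
E
```

```text
pics
{'time_s': np.float64(0.0), 'q': array([ 0.923,  0.182,  1.608, -0.   ,  1.354, -0.206]), 'dq': array([ 0.001, -0.002, -0.001,  0.   , -0.001, -0.   ]), 'joint_efforts': array([-0.0000e+00, -4.4488e+01, -3.5133e+01, -0.0000e+00,  9.0000e-03,
       -0.0000e+00]), 'eef_pos': array([0.246, 0.519, 0.23 ]), 'eef_rot': array([-0.   ,  0.219,  0.976, -0.001]), 'wrist_force': array([ 0.359, -0.068,  0.071]), 'torque': array([ 0.017, -0.049,  0.021]), 'grasp_force': np.float64(0.0), 'opening': np.float64(1.0)} 0.0187
top [[551.8, 0.0, 318.3], [0.0, 551.8, 240.6], [0.0, 0.0, 1.0]] [[0.004, -0.994, 0.112, 0.371], [-1.0, -0.006, -0.014, -0.008], [0.014, -0.112, -0.994, 1.553], [0.0, 0.0, 0.0, 1.0]]
top stand 0.72 [295.4, 306.3] 1814
top stand 0.66 [279.0, 232.3] 1684
top slate 0.85 [421.6, 248.1] 1933
top rest_bar 0.82 [289.0, 234.1] 234
top rest_bar 0.6 [307.8, 313.6] 161
side [[447.9, 0.0, 319.5], [0.0, 447.9, 245.9], [0.0, 0.0, 1.0]] [[0.999, -0.036, 0.016, 0.514], [-0.033, -0.535, 0.844, -1.156], [-0.022, -0.844, -0.536, 0.794], [0.0, 0.0, 0.0, 1.0]]
side stand 0.58 [331.0, 244.0] 839
side stand 0.2 [316.4, 336.5] 1688
side slate 0.98 [316.0, 335.8] 1695
side rest_bar 0.52 [337.0, 247.3] 139
side rest_bar 0.52 [261.9, 257.3] 75
```

View pics/top0.png

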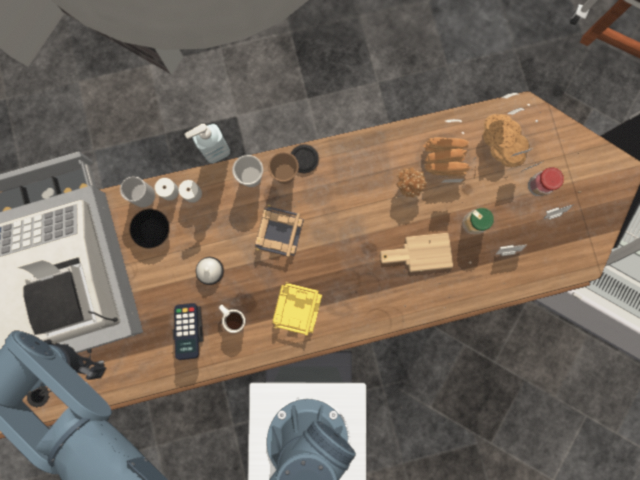

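```bash
python3 - <<'E'
import cv2
a=cv2.imread('pics/top0.png')[190:360,230:470];b=cv2.imread('pics/side0.png')[200:370,210:450]
cv2.imwrite('pics/crop0.png',cv2.vconcat([cv2.resize(a,None,fx=1.75,fy=1.75,interpolation=2) if 0 else cv2.resize(a,(423,300),interpolation=2),cv2.resize(b,(423,300),interpolation=2)]))
E
```

```text
(no output)
```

View pics/crop0.png

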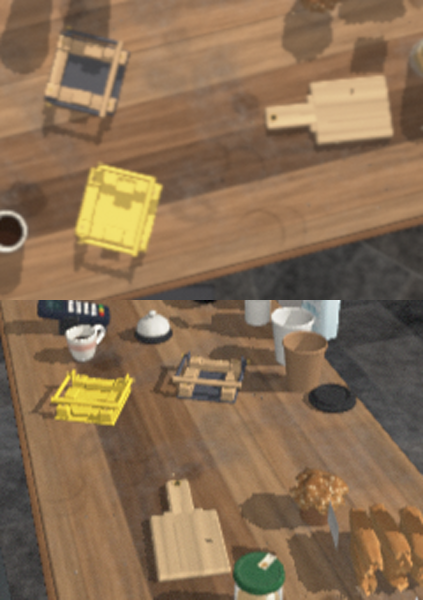

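Candidates for the stand are the oak/black one at top (279,232) and the yellow look-alike at (297,308). The description picks the oak one. Its bar is on the image right, at about (294,233), so the hinge is to the left, towards world +y. The slate is the only paddle, body at about (430,250), handle pointing left to (388,257). The close crop confirms both.

```bash
cat > h.py <<'E'
import numpy as np,cv2
from bench import ctrl
def cloud(n,p,d):
    c=ctrl.camera_params(n);K=c["K"];T=np.array(c["cam_to_world"])
    v,u=np.indices(d.shape);P=np.stack([(u-K[0][2])/K[0][0]*d,(v-K[1][2])/K[1][1]*d,d],-1)
    W=P@T[:3,:3].T+T[:3,3];W[d==0]=np.nan;return W
E
cat > fit.py <<'E'
from h import *
from scipy.optimize import minimize
def hs(x,y):
    h=np.where((abs(x-16)<56)&(abs(y)<50),4.,0);r=(abs(abs(y)-39)<11)&(x>-40)&(x<72)
    h=np.where(r,24,h);h=np.where(r&((abs(x+12)<11)|(abs(x-40)<11)),8,h)
    h=np.where((abs(x-62)<9)&(abs(y)<28),20,h)
    h=np.where((abs(abs(y)-58)<3.5)&(x>-25)&(x<60),33,h)
    return np.where((abs(x+25)<5)&(abs(y)<62),34,h)
def hb(x,y):
    return np.where(((x>-100)&(x<24)&(abs(y)<50))|((x>=24)&(x<100)&(abs(y)<18)),12.,0)
def fit(W,f,c,ys,R):
    w=W[np.isfinite(W[...,0])];w=w[(np.hypot(*(w[:,:2]-c).T)<R)&(w[:,2]<.05)]*1000
    g=np.median(w[w[:,2]<4,2]) if (w[:,2]<4).any() else 0
    def cost(q):
        d=w[:,:2]-q[:2];C,S=np.cos(q[2]),np.sin(q[2]);x=C*d[:,0]+S*d[:,1];y=-S*d[:,0]+C*d[:,1]
        # blur the edges
        m=np.mean([f(x+a,y+b) for a in(-1.5,0,1.5) for b in(-1.5,0,1.5)],0)
        return np.minimum(abs(w[:,2]-g-m),12).mean()
    best=min((minimize(cost,[c[0]*1000+a,c[1]*1000+b,y0],method="Nelder-Mead",options=dict(initial_simplex=[[c[0]*1000+a,c[1]*1000+b,y0],[c[0]*1000+a+15,c[1]*1000+b,y0],[c[0]*1000+a,c[1]*1000+b+15,y0],[c[0]*1000+a,c[1]*1000+b,y0+.15]])) for a in(-15,0,15) for b in(-15,0,15) for y0 in ys),key=lambda r:r.fun)
    return np.round(best.x,3),round(best.fun,2),len(w),round(float(g),1)
if __name__=="__main__":
    for n in("top","side"):
        z=np.load(f"pics/{n}0.npz");W=cloud(n,z["p"],z["d"])
        for t,f,ys in(("stand",hs,[1.2,1.6,-1.4]),("slate",hb,[1.3,1.6])):
            c=np.array([.39,.09]) if t=="stand" else np.array([.345,-.285])
            print(n,t,fit(W,f,c,ys,.1 if t=="stand" else .14))
        if n=="top":
            for px in((209,270),(150,228),(284,166),(297,308),(440,250),(388,257),(248,170)):print(px,np.round(W[px[1],px[0]],3))
E
python3 fit.py
```

```text
top stand (array([351.35 ,  14.545,   1.339]), np.float64(3.11), 4016, -1.1)
top slate (array([ 5.74756e+02, -2.79088e+02, -1.39000e-01]), np.float64(2.95), 5754, -1.4)
(209, 270) [0.458 0.269 0.046]
(150, 228) [0.578 0.444 0.008]
(284, 166) [0.76  0.07  0.006]
(297, 308) [0.356 0.029 0.006]
(440, 250) [ 0.52  -0.372  0.009]
(388, 257) [ 0.499 -0.225  0.011]
(248, 170) [0.746 0.172 0.008]
side stand (array([352.939,  16.742,   1.316]), np.float64(2.9), 1392, 1.5)
side slate (array([ 230. , -260. ,    1.5]), np.float64(1.57), 4543, 1.2)
```

```bash
sed -i 's/np.array(\[.39,.09\])/np.array([.57,.085])/; s/np.array(\[.345,-.285\])/np.array([.512,-.31])/' fit.py; python3 - <<'E'
from h import *
z=np.load("pics/top0.npz");W=cloud("top",z["p"],z["d"]);print(W[232,279],W[234,292])
E
python3 fit.py
```

```text
[0.56960305 0.08221399 0.00068292] [0.56035492 0.04432042 0.03075563]
top stand (array([566.33 ,  66.41 ,   1.337]), np.float64(3.42), 3861, -0.8)
top slate (array([ 511.226, -303.756,    1.679]), np.float64(2.81), 7595, -1.2)
(209, 270) [0.458 0.269 0.046]
(150, 228) [0.578 0.444 0.008]
(284, 166) [0.76  0.07  0.006]
(297, 308) [0.356 0.029 0.006]
(440, 250) [ 0.52  -0.372  0.009]
(388, 257) [ 0.499 -0.225  0.011]
(248, 170) [0.746 0.172 0.008]
side stand (array([567.916,  68.055,   1.314]), np.float64(3.74), 1612, 1.7)
side slate (array([ 512.749, -299.483,    1.677]), np.float64(1.35), 6321, 1.5)
```

```bash
cat >> h.py <<'E'
from scipy.spatial.transform import Rotation as Ro
from scipy.linalg import logm,expm
import json
S=np.array([.567,.0672]);SY=1.326
SX=np.array([np.cos(SY),np.sin(SY)])
def sp(x,y,z):  # stand mm -> world m
    return np.array([*(S+SX*x/1e3+np.array([-SX[1],SX[0]])*y/1e3),z/1e3])
def rot(z,y):  # tool axes z, y in world
    z=np.array(z,float);z/=np.linalg.norm(z);y=np.array(y,float);y-=z*(y@z);y/=np.linalg.norm(y)
    return np.stack([np.cross(y,z),y,z],1)
def pose():
    o=ctrl.get_obs();T=np.eye(4);q=o["eef_rot"];T[:3,:3]=Ro.from_quat([q[1],q[2],q[3],q[0]]).as_matrix();T[:3,3]=o["eef_pos"]
    open("log.jsonl","a").write(json.dumps(dict(q=list(map(float,o["q"])),T=T.tolist()))+"\n")
    return T,o
def mk(R,p):
    T=np.eye(4);T[:3,:3]=R;T[:3,3]=p;return T
def rows(A,B,n=None,v=60,w=10.5):
    M=np.linalg.inv(A)@B;a=np.degrees(np.linalg.norm(Ro.from_matrix(M[:3,:3]).as_rotvec()))
    n=n or int(np.ceil(max(np.linalg.norm(M[:3,3])*1e3/v,a/w)))
    m=expm(np.real(logm(M))/n);print(n,"x offset",np.round(m[:3,3]*1e3,1).tolist(),"rot",np.round(np.degrees(Ro.from_matrix(m[:3,:3]).as_rotvec()),2).tolist())
    return B
E
python3 - <<'E'
from h import *
T,o=pose();R=rot([0,0,-1],[*SX,0])
B=rows(T,mk(R,sp(-25,0,120)),n=10);C=rows(B,mk(R,sp(-25,0,11)),n=5)
E
```

```text
10 x offset [-46.1, -33.9, 11.1] rot [-0.0, -0.0, -1.13]
5 x offset [0.0, 0.0, 21.8] rot [0.0, 0.0, -0.0]
```

Call:
{"method": "apply_moves", "body": {
  "moves": [
    {"jaw": 0.5,"offset": [-46,-34,11],"rot": [0,0,-1.1]},
    {"jaw": 0.5,"offset": [-46,-34,11],"rot": [0,0,-1.1]},
    {"jaw": 0.5,"offset": [-46,-34,11],"rot": [0,0,-1.1]},
    {"jaw": 0.5,"offset": [-46,-34,11],"rot": [0,0,-1.1]},
    {"jaw": 0.5,"offset": [-46,-34,11],"rot": [0,0,-1.1]}
  ]
}}

```text
time_s: 1.02
eef_pos: [0.3914, 0.2718, 0.1763]
eef_rot: [0.0, 0.172, 0.985, 0.0]
wrist_force: [0.0, -0.2, 0.1]
opening: 0.497
grasp_force: 0.0
```

Call:
{"method": "apply_moves", "body": {
  "moves": [
    {"jaw": 0.5,"offset": [-46,-34,11],"rot": [0,0,-1.1]},
    {"jaw": 0.5,"offset": [-46,-34,11],"rot": [0,0,-1.1]},
    {"jaw": 0.5,"offset": [-46,-34,11],"rot": [0,0,-1.1]},
    {"jaw": 0.5,"offset": [-46,-34,11],"rot": [0,0,-1.1]},
    {"jaw": 0.5,"offset": [-46,-34,11],"rot": [0,0,-1.1]}
  ]
}}

```text
time_s: 1.65
eef_pos: [0.5594, 0.04, 0.1211]
eef_rot: [0.0, 0.124, 0.992, 0.0]
wrist_force: [-0.3, 0.6, 0.3]
opening: 0.499
grasp_force: 0.0
```

```bash
python3 - <<'E'
from h import *
T,o=pose();R=rot([0,0,-1],[*SX,0]);print(T[:3,3],sp(-25,0,120),o["opening"],o["q"])
C=rows(T,mk(R,sp(-25,0,11)),n=5)
for n in("side",):
    p,d=ctrl.camera(n);cv2.imwrite("pics/a.png",cv2.resize(p[150:330,230:470,::-1],(800,600),interpolation=2))
E
```

```text
[0.55941517 0.03996515 0.12114822] [0.56094103 0.04294533 0.12      ] 0.4985652354149582 [-1.40379620e-01  2.73174579e-01  1.73482994e+00  1.55205710e-04
  1.13297522e+00 -1.46170456e+00]
5 x offset [-0.1, 0.6, 22.0] rot [0.0, 0.01, -0.05]
```

View pics/a.png

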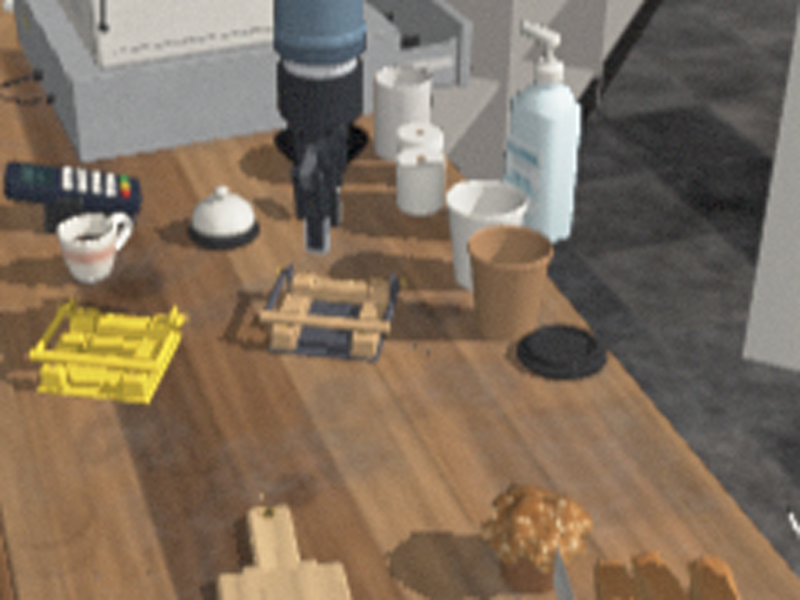

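The gripper at (318,250) hangs over the oak bar at (325,318), centred and clear. I'll descend and pinch.

Call:
{"method": "apply_moves", "body": {
  "moves": [
    {"jaw": 0.5,"offset": [0,0.6,22],"rot": [0,0,0]},
    {"jaw": 0.5,"offset": [0,0.6,22],"rot": [0,0,0]},
    {"jaw": 0.5,"offset": [0,0.6,22],"rot": [0,0,0]},
    {"jaw": 0.5,"offset": [0,0.6,22],"rot": [0,0,0]},
    {"jaw": 0.5,"offset": [0,0.6,22],"rot": [0,0,0]}
  ]
}}

```text
time_s: 2.33
eef_pos: [0.5591, 0.0448, 0.0107]
eef_rot: [0.0, 0.125, 0.992, 0.0]
wrist_force: [0.3, -1.2, -0.2]
opening: 0.502
grasp_force: 0.0
```

Call:
{"method": "apply_moves", "body": {
  "moves": [
    {"jaw": 0.0,"offset": [0,0,0],"rot": [0,0,0]},
    {"jaw": 0.0,"offset": [0,0,0],"rot": [0,0,0]},
    {"jaw": 0.0,"offset": [0,0,0],"rot": [0,0,0]},
    {"jaw": 0.0,"offset": [0,0,0],"rot": [0,0,0]},
    {"jaw": 0.0,"offset": [0,0,0],"rot": [0,0,0]}
  ]
}}

```text
time_s: 2.95
eef_pos: [0.559, 0.044, 0.012]
eef_rot: [0.0, 0.124, 0.992, -0.0]
wrist_force: [-2.7, -3.9, -0.3]
opening: 0.09
grasp_force: 58.5
```

```bash
python3 - <<'E'
from h import *
T,o=pose();R=T[:3,:3];print(T[:3,3],o["opening"],o["grasp_force"],o["wrist_force"])
d=T[:2,3]-S;print("stand x,y of tcp",d@SX*1e3,d@[-SX[1],SX[0]]*1e3)
# arc, tool kept vertical; grasp point at radius 85 about hinge
prev=T;x0=d@SX*1e3;z0=T[2,3]*1e3
for th in np.linspace(0,1.72,16)[1:]:
    t=th;dx=85*(1-np.cos(t));dz=85*np.sin(t)
    p=T[:3,3]+np.array([*SX*dx,dz])/1e3
    M=np.linalg.inv(prev)@mk(R,p);print(np.round(th,2),np.round(M[:3,3]*1e3,1));prev=mk(R,p)
E
```

```text
[0.55904244 0.04397231 0.01203998] 0.09019497621944879 58.4500926733017 [-2.70953443 -3.89472021 -0.34841115]
stand x,y of tcp -24.46377695891696 2.090886996091425
0.11 [-0.   0.5 -9.7]
0.23 [ 0.   1.7 -9.6]
0.34 [ 0.   2.7 -9.3]
0.46 [ 0.   3.8 -9. ]
0.57 [ 0.   4.8 -8.5]
0.69 [ 0.   5.7 -7.9]
0.8 [ 0.   6.6 -7.2]
0.92 [ 0.   7.4 -6.4]
1.03 [ 0.   8.1 -5.5]
1.15 [ 0.   8.6 -4.5]
1.26 [ 0.   9.1 -3.5]
1.38 [ 0.   9.4 -2.4]
1.49 [ 0.   9.6 -1.3]
1.61 [ 0.   9.7 -0.2]
1.72 [0.  9.7 0.9]
```

Call:
{"method": "apply_moves", "body": {
  "moves": [
    {"jaw": 0,"offset": [0,0.5,-9.7],"rot": [0,0,0]},
    {"jaw": 0,"offset": [0,1.7,-9.6],"rot": [0,0,0]},
    {"jaw": 0,"offset": [0,2.7,-9.3],"rot": [0,0,0]},
    {"jaw": 0,"offset": [0,3.8,-9],"rot": [0,0,0]},
    {"jaw": 0,"offset": [0,4.8,-8.5],"rot": [0,0,0]}
  ]
}}

```text
time_s: 3.58
eef_pos: [0.5619, 0.0562, 0.0585]
eef_rot: [-0.0, 0.124, 0.992, -0.001]
wrist_force: [-4.5, -9.2, 2.6]
opening: 0.092
grasp_force: 58.6
```

Call:
{"method": "apply_moves", "body": {
  "moves": [
    {"jaw": 0,"offset": [0,5.7,-7.9],"rot": [0,0,0]},
    {"jaw": 0,"offset": [0,6.6,-7.2],"rot": [0,0,0]},
    {"jaw": 0,"offset": [0,7.4,-6.4],"rot": [0,0,0]},
    {"jaw": 0,"offset": [0,8.1,-5.5],"rot": [0,0,0]},
    {"jaw": 0,"offset": [0,8.6,-4.5],"rot": [0,0,0]}
  ]
}}

```text
time_s: 4.2
eef_pos: [0.5708, 0.0912, 0.0919]
eef_rot: [-0.001, 0.124, 0.992, -0.002]
wrist_force: [-12.0, -10.0, 15.6]
opening: 0.089
grasp_force: 60.4
```

Call:
{"method": "apply_moves", "body": {
  "moves": [
    {"jaw": 0,"offset": [0,9.1,-3.5],"rot": [0,0,0]},
    {"jaw": 0,"offset": [0,9.4,-2.4],"rot": [0,0,0]},
    {"jaw": 0,"offset": [0,9.6,-1.3],"rot": [0,0,0]},
    {"jaw": 0,"offset": [0,9.7,-0.2],"rot": [0,0,0]},
    {"jaw": 0,"offset": [0,9.7,0.9],"rot": [0,0,0]}
  ]
}}

```text
time_s: 4.82
eef_pos: [0.5824, 0.1397, 0.0973]
eef_rot: [-0.001, 0.124, 0.992, -0.0]
wrist_force: [-0.1, -1.5, -4.5]
opening: 0.095
grasp_force: 61.7
```

```bash
python3 - <<'E'
from h import *
T,o=pose();print(T[:3,3],o["opening"],o["grasp_force"],o["wrist_force"])
d=T[:2,3]-S;print("stand x,y",d@SX*1e3,d@[-SX[1],SX[0]]*1e3)
p,d=ctrl.camera("side");cv2.imwrite("pics/b.png",cv2.resize(p[190:280,290:410,::-1],(600,450),interpolation=2))
E
```

```text
[0.58235311 0.13972971 0.09726087] 0.09466625333728722 61.67134881019592 [-0.10956121 -1.51256134 -4.49748835]
stand x,y 74.08831987251313 2.6828288816208055
```

View pics/b.png

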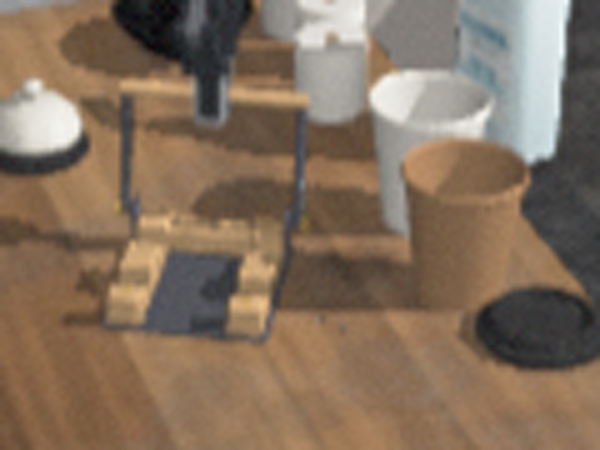

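The picture shows the oak bar (215,90) pinched past upright. Next I'll lay it on the stop, open and rise.

Call:
{"method": "apply_moves", "body": {
  "moves": [
    {"jaw": 0,"offset": [0,4,1],"rot": [0,0,0]},
    {"jaw": 0,"offset": [0,4,1],"rot": [0,0,0]},
    {"jaw": 0.5,"offset": [0,0,0],"rot": [0,0,0]},
    {"jaw": 0.5,"offset": [0,0,0],"rot": [0,0,0]},
    {"jaw": 0.5,"offset": [0,0,0],"rot": [0,0,0]}
  ]
}}

```text
time_s: 5.5
eef_pos: [0.5854, 0.1467, 0.0936]
eef_rot: [0.0, 0.125, 0.992, 0.0]
wrist_force: [-0.5, -0.0, -0.5]
opening: 0.5
grasp_force: 0.0
```

Call:
{"method": "apply_moves", "body": {
  "moves": [
    {"jaw": 0.5,"offset": [0,0,-15],"rot": [0,0,0]},
    {"jaw": 0.5,"offset": [0,0,-30],"rot": [0,0,0]},
    {"jaw": 0.5,"offset": [0,0,-40],"rot": [0,0,0]},
    {"jaw": 0.6,"offset": [0,0,-40],"rot": [0,0,0]},
    {"jaw": 0.6,"offset": [0,0,-20],"rot": [0,0,0]}
  ]
}}

```text
time_s: 6.12
eef_pos: [0.5865, 0.1468, 0.2427]
eef_rot: [0.003, 0.125, 0.992, 0.0]
wrist_force: [0.8, 0.0, 0.5]
opening: 0.601
grasp_force: 0.0
```

```bash
python3 - <<'E'
from h import *
T,o=pose();print(T[:3,3],o["opening"],o["q"])
for n in("side","top"):
    p,d=ctrl.camera(n);W=cloud(n,p,d)
    for r in ctrl.outline_of(n,"rest_bar")[:2]:
        w=W[r["region"]];w=w[np.isfinite(w[:,0])&(w[:,2]>.09)&(w[:,2]<.14)]
        if len(w): 
            e=w[:,:2]-S;print(n,r["score"],len(w),"bar stand x",np.median(e@SX)*1e3,"y",np.percentile(e@[-SX[1],SX[0]]*1e3,[2,50,98]),"z",np.median(w[:,2]))
for l in open("log.jsonl"):
    j=json.loads(l);print(np.round(j["q"],4),np.round(np.array(j["T"])[:3,3],4))
E
```

```text
[0.5864518  0.14678746 0.24265856] 0.6007582539630573 [ 4.91011658e-02  2.32860803e-01  1.52199146e+00  8.51051483e-05
  1.38151033e+00 -1.27177236e+00]
side 0.79 77 bar stand x 82.108284434161 y [-57.34619928 -19.43293209  55.27358534] z 0.11567666403897992
[ 0.9227  0.1809  1.6072 -0.      1.3538 -0.2063] [0.2458 0.5197 0.2312]
[-1.4040e-01  2.7320e-01  1.7348e+00  2.0000e-04  1.1330e+00 -1.4617e+00] [0.5594 0.04   0.1211]
[-1.3260e-01  4.4540e-01  1.7711e+00 -1.2000e-03  9.2480e-01 -1.4531e+00] [0.559 0.044 0.012]
[ 3.7400e-02  3.8260e-01  1.6452e+00  1.0000e-04  1.1150e+00 -1.2842e+00] [0.5824 0.1397 0.0973]
[ 4.9100e-02  2.3290e-01  1.5220e+00  1.0000e-04  1.3815e+00 -1.2718e+00] [0.5865 0.1468 0.2427]
```

```bash
cat >> h.py <<'E'
BP=np.array([.512,-.3015]);BY=1.678
BX=np.array([np.cos(BY),np.sin(BY),0]);BYv=np.array([-BX[1],BX[0],0])
def pick(a,x=60,z=10,dz=0):
    a=np.radians(a);R=rot(-np.sin(a)*BX-np.cos(a)*np.array([0,0,1]),-BYv)
    p=np.array([*BP,0])+BX*x/1e3;p[2]=(z+dz)/1e3;return mk(R,p)
E
python3 - <<'E'
from h import *
T,o=pose();B=rows(T,pick(30,dz=150),n=10)
E
```

```text
10 x offset [-20.9, -34.0, 15.1] rot [1.82, -2.62, 6.78]
```

Call:
{"method": "apply_moves", "body": {
  "moves": [
    {"jaw": 0.7,"offset": [-21,-34,15],"rot": [1.8,-2.6,6.8]},
    {"jaw": 0.7,"offset": [-21,-34,15],"rot": [1.8,-2.6,6.8]},
    {"jaw": 0.7,"offset": [-21,-34,15],"rot": [1.8,-2.6,6.8]},
    {"jaw": 0.7,"offset": [-21,-34,15],"rot": [1.8,-2.6,6.8]},
    {"jaw": 0.7,"offset": [-21,-34,15],"rot": [1.8,-2.6,6.8]}
  ]
}}

```text
time_s: 6.95
eef_pos: [0.6002, -0.0567, 0.1798]
eef_rot: [0.1, 0.409, 0.903, -0.091]
wrist_force: [-0.0, -0.6, 0.4]
opening: 0.698
grasp_force: 0.0
```

```bash
python3 -c "
from h import *
T,o=pose();print(np.round(o['q'],3),np.round(T,3))"
```

```text
[-0.171  0.227  1.686 -0.256  1.091 -0.788] [[-0.646  0.756  0.106  0.6  ]
 [ 0.72   0.649 -0.247 -0.057]
 [-0.255 -0.083 -0.963  0.18 ]
 [ 0.     0.     0.     1.   ]]
```

Call:
{"method": "apply_moves", "body": {
  "moves": [
    {"jaw": 0.7,"offset": [-21,-34,15],"rot": [1.8,-2.6,6.8]},
    {"jaw": 0.7,"offset": [-21,-34,15],"rot": [1.8,-2.6,6.8]},
    {"jaw": 0.7,"offset": [-21,-34,15],"rot": [1.8,-2.6,6.8]},
    {"jaw": 0.7,"offset": [-21,-34,15],"rot": [1.8,-2.6,6.8]},
    {"jaw": 0.7,"offset": [-21,-34,15],"rot": [1.8,-2.6,6.8]}
  ]
}}

```text
time_s: 7.58
eef_pos: [0.5037, -0.2425, 0.1586]
eef_rot: [0.19, 0.648, 0.717, -0.172]
wrist_force: [0.3, 0.2, -0.0]
opening: 0.7
grasp_force: 0.0
```

```bash
cat > fk.py <<'E'
from h import *
from scipy.optimize import least_squares
A=lambda ax,t:mk(Ro.from_rotvec(np.array(ax)*t).as_matrix(),[0,0,0])
D=lambda x,y,z:mk(np.eye(3),[x,y,z])
def fk(q,k,s=1):
    f0,h,L1,e,L2,l,m,lw,Lt,wx=k
    return A([0,0,1],q[0])@D(f0,0,h)@A([0,1,0],q[1])@D(0,l,L1)@A([0,1,0],q[2])@D(e,0,L2)@A([0,0,1],s*q[3])@D(0,m,0)@A([0,1,0],q[4])@D(wx,lw,Lt)
def fitfk():
    J=[json.loads(l) for l in open("log.jsonl")];Q=np.array([j["q"] for j in J]);X=np.array([j["T"] for j in J])
    out=[]
    for s in(1,-1):
        f=lambda k:np.concatenate([np.r_[fk(q,k,s)[:3,3]-T[:3,3],.3*(fk(q,k,s)[:3,2]-T[:3,2])] for q,T in zip(Q,X)]+[np.array(k)*1e-4])
        r=least_squares(f,[0,.2,.35,0,.35,.06,.06,0,.25,0]);e=f(r.x)[:-10].reshape(-1,6)
        out.append((abs(e[:,:3]).max(),abs(e[:,3:]).max()/.3,s,r.x))
    return min(out,key=lambda t:t[0]+t[1]),Q,X
if __name__=="__main__":
    o,Q,X=fitfk();print(o[0]*1e3,o[1],o[2],np.round(o[3],4))
    # residual tool roll
    for q,T in zip(Q,X):
        F=fk(q,o[3],o[2])[:3,:3];r=Ro.from_matrix(F.T@T[:3,:3]).as_rotvec();print(np.round(q,2),np.round(r,3),np.round(q[5]-r[2],3),np.round(q[5]+r[2],3))
E
python3 - <<'E'
from h import *
T,o=pose();print(np.round(o['q'],3),np.round(T[:3,3],3),np.round(T[:3,2],3))
rows(T,pick(30,dz=0),n=7)
E
python3 fk.py
```

```text
[-0.413  0.143  1.903 -0.579  0.909 -0.195] [ 0.504 -0.242  0.159] [ 0.05  -0.494 -0.868]
7 x offset [10.6, 0.3, 18.4] rot [-0.02, -0.04, -0.04]
2.8134335167129265e-05 5.48172618408671e-16 1 [ 0.      0.3134  0.4382  0.0855  0.5145  0.1178 -0.     -0.      0.3189
  0.    ]
[ 0.92  0.18  1.61 -0.    1.35 -0.21] [-0.     0.     1.365] -1.571 1.158
[-0.14  0.27  1.73  0.    1.13 -1.46] [-0.     0.     0.109] -1.571 -1.353
[-0.13  0.45  1.77 -0.    0.92 -1.45] [-0.    -0.     0.118] -1.571 -1.335
[ 0.04  0.38  1.65  0.    1.12 -1.28] [-0.     0.     0.287] -1.571 -0.998
[ 0.05  0.23  1.52  0.    1.38 -1.27] [-0.    -0.     0.299] -1.571 -0.973
[ 0.05  0.24  1.53  0.    1.38 -1.27] [-0.    -0.     0.299] -1.571 -0.973
[-0.17  0.23  1.69 -0.26  1.09 -0.79] [-0.    -0.     0.783] -1.571 -0.005
[-0.41  0.14  1.9  -0.58  0.91 -0.2 ] [-0.    -0.     1.376] -1.571 1.18
```

```bash
cat > ik.py <<'E'
from fk import *
K=fitfk()[0][3]
LO=np.array([-2.99,-.89,.3,-1.14,0,-3.12]);HI=np.array([2.99,2.07,2.58,4.28,2.63,3.12])
def FK(q): return fk(q,K,1)@A([0,0,1],0)@A([0,0,1],-0.)@mk(Ro.from_rotvec([0,0,q[5]+1.5708]).as_matrix(),[0,0,0])
def ik(T,q0=None,n=12,seed=0):
    g=np.random.default_rng(seed);best=None
    f=lambda q:np.r_[(FK(q)[:3,3]-T[:3,3])*3,Ro.from_matrix(FK(q)[:3,:3].T@T[:3,:3]).as_rotvec()*.5]
    for i in range(n):
        s=q0 if (i==0 and q0 is not None) else g.uniform(LO,HI)
        r=least_squares(f,np.clip(s,LO+1e-3,HI-1e-3),bounds=(LO,HI))
        if best is None or r.cost<best.cost-1e-9:best=r
        if best.cost<1e-9:break
    return best.x,best.cost
def slate_pick(): return mk(np.stack([BX,BYv,[0,0,1]],1),[*BP,0])
def slate_place(L=72,xf=38,zf=10,up=0,yawoff=0,y=0):
    c,s=np.cos(np.radians(L)),np.sin(np.radians(L))
    Rs=np.array([[c,0,s],[0,-1,0],[s,0,-c]])
    Rw=Ro.from_rotvec([0,0,SY+yawoff]).as_matrix()
    R=Rw@Rs;foot=sp(xf,y,zf+up);return mk(R,foot-R@np.array([-.1,0,.006]))
E
python3 - <<'E'
from ik import *
_,Q,X=fitfk();print(max(abs(FK(q)-T).max() for q,T in zip(Q,X)))
for a in(0,15,30,40,50):
  for x in(45,60):
    G=np.linalg.inv(slate_pick())@pick(a,x=x);P=slate_place()@G
    q,c=ik(P);print(a,x,"place",np.round(q,2),f"{c:.1e}",np.round(P[:3,3],3),np.round(P[:3,2],2));
    q,c=ik(pick(a,x=x));print("   pick",np.round(q,2),f"{c:.1e}")
E
```

```text
3.654167866476432e-06
0 45 place [ 0.44  1.22  0.9  -1.14  2.25 -2.45] 1.1e-02 [0.588 0.151 0.147] [-0.23 -0.92  0.31]
   pick [-0.68  0.46  1.75 -0.    0.93 -0.78] 7.6e-30
0 60 place [ 0.45  1.19  0.9  -1.14  2.26 -2.46] 1.2e-02 [0.589 0.156 0.161] [-0.23 -0.92  0.31]
   pick [-0.66  0.45  1.77 -0.    0.92 -0.77] 2.0e-29
15 45 place [ 0.46  1.17  0.93 -1.14  2.17 -2.47] 5.8e-04 [0.588 0.151 0.147] [-0.24 -0.97  0.05]
   pick [-0.56  0.41  1.86 -0.31  0.73 -0.45] 1.5e-23
15 60 place [ 0.46  1.15  0.93 -1.14  2.18 -2.48] 7.6e-04 [0.589 0.156 0.161] [-0.24 -0.97  0.05]
   pick [-0.54  0.4   1.87 -0.31  0.73 -0.43] 1.3e-23
30 45 place [ 0.45  1.05  1.   -1.    2.05 -2.44] 1.2e-25 [0.588 0.151 0.147] [-0.24 -0.95 -0.21]
   pick [-0.44  0.43  1.93 -0.79  0.65  0.06] 3.3e-20
30 60 place [ 0.46  1.04  1.   -1.01  2.06 -2.45] 2.6e-24 [0.589 0.156 0.161] [-0.24 -0.95 -0.21]
   pick [-0.41  0.43  1.94 -0.79  0.66  0.09] 1.2e-20
40 45 place [ 0.44  0.95  1.07 -0.88  1.94 -2.42] 1.1e-21 [0.588 0.151 0.147] [-0.22 -0.9  -0.37]
   pick [-0.35  0.49  1.95 -1.12  0.7   0.43] 1.3e-24
40 60 place [ 0.44  0.94  1.06 -0.89  1.96 -2.43] 2.2e-21 [0.589 0.156 0.161] [-0.22 -0.9  -0.37]
   pick [-0.32  0.48  1.96 -1.11  0.71  0.45] 5.8e-19
50 45 place [ 0.41  0.85  1.14 -0.77  1.83 -2.42] 9.0e-25 [0.588 0.151 0.147] [-0.21 -0.82 -0.53]
   pick [-0.29  0.55  1.89 -1.14  0.83  0.5 ] 2.0e-03
50 60 place [ 0.42  0.84  1.13 -0.77  1.85 -2.43] 1.9e-24 [0.589 0.156 0.161] [-0.21 -0.82 -0.53]
   pick [-0.26  0.55  1.9  -1.14  0.85  0.53] 1.8e-03
```

```bash
python3 - <<'E'
from ik import *
z=np.load("pics/top0.npz");W=cloud("top",z["p"],z["d"])
for y0 in np.arange(.3,.75,.05):
    r=[]
    for x0 in np.arange(.3,.85,.05):
        m=(abs(W[...,0]-x0-.025)<.025)&(abs(W[...,1]-y0-.025)<.025);r.append(round(float(np.nanpercentile(W[m][:,2],98)),2) if m.any() else None)
    print(round(y0,2),r)
T,o=pose();print(T[:3,3],np.degrees(np.arccos(-T[2,2])));rows(T,pick(30,x=55,z=6),n=10)
E
```

```text
0.3 [0.05, 0.04, 0.01, 0.03, 0.01, 0.01, 0.01, 0.06, 0.06, 0.22, 0.14]
0.35 [0.04, 0.03, 0.01, 0.01, 0.03, 0.03, 0.03, 0.06, 0.06, None, None]
0.4 [0.01, 0.01, 0.01, 0.01, 0.03, 0.02, 0.07, 0.09, 0.06, None, None]
0.45 [0.59, 0.23, 0.11, 0.01, 0.03, 0.03, 0.09, 0.09, 0.1, None, None]
0.5 [0.59, 0.31, 0.3, 0.24, 0.22, 0.11, 0.0, 0.09, -0.0, None, None]
0.55 [0.31, 0.31, 0.31, 0.35, 0.22, 0.2, 0.17, 0.11, 0.06, None, None]
0.6 [0.31, 0.31, 0.35, 0.33, 0.22, 0.2, 0.17, 0.11, 0.09, 0.1, None]
0.65 [0.24, 0.24, 0.23, 0.22, 0.21, 0.19, 0.15, 0.11, 0.11, 0.11, None]
0.7 [0.24, 0.24, 0.23, 0.22, 0.21, 0.18, 0.11, 0.04, 0.1, None, None]
[ 0.50365238 -0.2424557   0.1585789 ] 29.738948555684438
10 x offset [7.2, 0.2, 13.5] rot [-0.02, -0.03, -0.03]
```

```bash
python3 - <<'E'
from ik import *
T,o=pose();B=rows(T,pick(35,x=55,z=50),n=5);rows(B,pick(35,x=55,z=6),n=5)
print(ik(pick(35,x=55,z=6),o["q"]))
E
```

```text
5 x offset [10.7, 0.4, 18.9] rot [-0.04, -1.05, -0.05]
5 x offset [5.0, -0.0, 7.2] rot [-0.0, -0.0, 0.0]
(array([-0.37506496,  0.4601425 ,  1.94569739, -0.96423851,  0.66681418,
        0.27883052]), np.float64(2.406038579832052e-26))
```

Call:
{"method": "apply_moves", "body": {
  "moves": [
    {"jaw": 0.7,"offset": [10.7,0.4,18.9],"rot": [0,-1.05,0]},
    {"jaw": 0.7,"offset": [10.7,0.4,18.9],"rot": [0,-1.05,0]},
    {"jaw": 0.7,"offset": [10.7,0.4,18.9],"rot": [0,-1.05,0]},
    {"jaw": 0.7,"offset": [10.7,0.4,18.9],"rot": [0,-1.05,0]},
    {"jaw": 0.7,"offset": [10.7,0.4,18.9],"rot": [0,-1.05,0]}
  ]
}}

```text
time_s: 8.2
eef_pos: [0.5068, -0.2454, 0.0497]
eef_rot: [0.223, 0.638, 0.709, -0.201]
wrist_force: [-0.7, -0.8, -0.3]
opening: 0.699
grasp_force: 0.0
```

```bash
python3 - <<'E'
from ik import *
T,o=pose();rows(T,pick(35,x=55,z=6),n=5)
ims=[]
for n,(r,c) in(("top",(215,370)),("side",(280,250))):
    p,d=ctrl.camera(n);ims.append(cv2.resize(p[r:r+80,c:c+106,::-1],(530,300) if 0 else (400,300),interpolation=2))
cv2.imwrite("pics/c.png",cv2.hconcat(ims))
E
```

```text
5 x offset [4.8, -0.2, 7.3] rot [-0.02, -0.01, -0.0]
```

View pics/c.png

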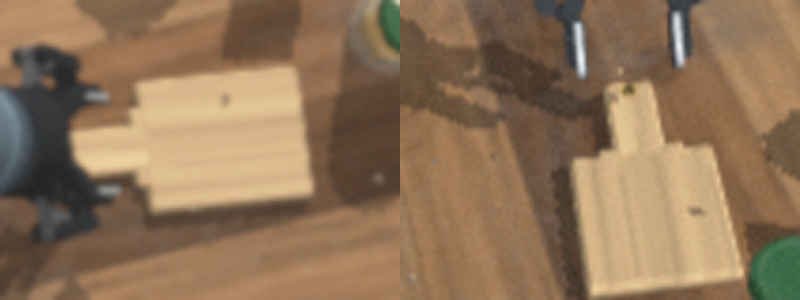

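The fingers straddle the handle: in the side half the tips are at (581,75) and (681,65), with the handle at (632,110). I'll descend and grip.

Call:
{"method": "apply_moves", "body": {
  "moves": [
    {"jaw": 0.7,"offset": [4.8,0,7.3],"rot": [0,0,0]},
    {"jaw": 0.7,"offset": [4.8,0,7.3],"rot": [0,0,0]},
    {"jaw": 0.7,"offset": [4.8,0,7.3],"rot": [0,0,0]},
    {"jaw": 0.7,"offset": [4.8,0,7.3],"rot": [0,0,0]},
    {"jaw": 0.7,"offset": [4.8,0,7.3],"rot": [0,0,0]}
  ]
}}

```text
time_s: 8.93
eef_pos: [0.5084, -0.2473, 0.0078]
eef_rot: [0.224, 0.638, 0.709, -0.201]
wrist_force: [0.4, 0.6, -0.3]
opening: 0.706
grasp_force: 0.0
```

Call:
{"method": "apply_moves", "body": {
  "moves": [
    {"jaw": 0.3,"offset": [0,0,0],"rot": [0,0,0]},
    {"jaw": 0.0,"offset": [0,0,0],"rot": [0,0,0]},
    {"jaw": 0.0,"offset": [0,0,0],"rot": [0,0,0]},
    {"jaw": 0.0,"offset": [0,0,0],"rot": [0,0,0]},
    {"jaw": 0.0,"offset": [0,0,0],"rot": [0,0,0]}
  ]
}}

```text
time_s: 9.55
eef_pos: [0.5083, -0.2472, 0.0084]
eef_rot: [0.224, 0.638, 0.709, -0.201]
wrist_force: [-1.7, 0.5, -1.4]
opening: 0.394
grasp_force: 59.6
```

```bash
cat > path.py <<'E'
from ik import *
T,o=pose();G=np.linalg.inv(slate_pick())@T;np.save("G.npy",G)
V=np.array([[x,y,z,1] for x,y in((-100,-50),(-100,50),(24,50),(24,-50),(100,-18),(100,18)) for z in(0,12)])*[1e-3,1e-3,1e-3,1]
L=T.copy();L[2,3]+=.16
P=slate_place(up=70)@G
qL,c1=ik(L,o["q"]);qP,c2=ik(P,n=30);print(c1,c2,np.round(qL,2),np.round(qP,2))
N=20;prev=L
print("lift",end=" ");rows(T,L,n=5)
for i in range(1,N+1):
    s=i/N;X=FK(qL+(qP-qL)*s);M=np.linalg.inv(prev)@X;prev=X
    v=(X@np.linalg.inv(G)@V.T).T;st=(v[:,:2]-S)
    print(i,np.round(M[:3,3]*1e3,1).tolist(),np.round(np.degrees(Ro.from_matrix(M[:3,:3]).as_rotvec()),1).tolist(),"minz",round(v[:,2].min(),3),"stand x",np.round([(st@SX).min(),(st@SX).max()],2),"tcp",np.round(X[:3,3],2))
E
python3 path.py
```

```text
2.163311875352136e-25 6.5224806225544166e-18 [-0.37  0.15  1.91 -0.7   0.9  -0.08] [ 0.45  0.9   1.05 -0.98  2.05 -2.51]
lift 5 x offset [-18.4, 0.0, -26.2] rot [-0.0, 0.0, 0.0]
1 [6.9, 11.1, -6.8] [1.8, -0.5, -9.2] minz 0.156 stand x [-0.47 -0.26] tcp [ 0.52 -0.24  0.17]
2 [5.6, 11.8, -8.0] [1.8, -0.4, -9.1] minz 0.151 stand x [-0.45 -0.25] tcp [ 0.53 -0.22  0.17]
3 [4.2, 12.3, -9.2] [1.9, -0.3, -9.0] minz 0.144 stand x [-0.43 -0.23] tcp [ 0.54 -0.21  0.17]
4 [2.9, 12.5, -10.4] [1.9, -0.1, -9.0] minz 0.136 stand x [-0.41 -0.22] tcp [ 0.55 -0.2   0.18]
5 [1.6, 12.6, -11.6] [2.0, -0.0, -8.9] minz 0.126 stand x [-0.38 -0.21] tcp [ 0.56 -0.18  0.18]
6 [0.5, 12.5, -12.8] [2.0, 0.1, -8.8] minz 0.117 stand x [-0.36 -0.19] tcp [ 0.56 -0.17  0.18]
7 [-0.5, 12.2, -14.0] [2.0, 0.3, -8.7] minz 0.107 stand x [-0.33 -0.18] tcp [ 0.57 -0.15  0.19]
8 [-1.3, 11.9, -15.2] [2.1, 0.5, -8.6] minz 0.097 stand x [-0.3  -0.16] tcp [ 0.58 -0.14  0.19]
9 [-2.0, 11.5, -16.4] [2.1, 0.7, -8.5] minz 0.087 stand x [-0.27 -0.14] tcp [ 0.59 -0.12  0.19]
10 [-2.5, 11.1, -17.5] [2.0, 0.9, -8.4] minz 0.078 stand x [-0
[... 280 characters left out ...]
tand x [-0.15 -0.07] tcp [ 0.6  -0.03  0.21]
14 [-3.0, 10.4, -21.6] [1.6, 1.7, -7.9] minz 0.057 stand x [-0.12 -0.04] tcp [ 0.61 -0.01  0.21]
15 [-2.9, 10.7, -22.4] [1.4, 1.8, -7.7] minz 0.056 stand x [-0.09 -0.02] tcp [0.61 0.02 0.21]
16 [-2.9, 11.2, -23.2] [1.2, 2.0, -7.6] minz 0.056 stand x [-0.06  0.  ] tcp [0.61 0.04 0.22]
17 [-3.1, 11.9, -23.8] [1.0, 2.1, -7.5] minz 0.059 stand x [-0.04  0.03] tcp [0.6  0.07 0.22]
18 [-3.3, 12.7, -24.3] [0.8, 2.2, -7.4] minz 0.063 stand x [-0.01  0.05] tcp [0.6  0.1  0.22]
19 [-3.8, 13.7, -24.7] [0.5, 2.3, -7.2] minz 0.07 stand x [0.01 0.08] tcp [0.59 0.12 0.22]
20 [-4.6, 14.8, -24.9] [0.2, 2.3, -7.1] minz 0.078 stand x [0.03 0.11] tcp [0.59 0.15 0.23]
```

```bash
sed -i 's/+=.16/+=.25/; s/rows(T,L,n=5)/rows(T,L,n=10)/; s/up=70/up=90/; s/"stand x",.*$/"maxx",round(v[:,0].max(),3),"y",round(v[:,1].min(),2),"tcp",np.round(X[:3,3],2))/' path.py; python3 path.py; python3 - <<'E'
from h import *
z=np.load("pics/top0.npz");W=cloud("top",z["p"],z["d"])
m=(W[...,2]>.05)&(W[...,0]>.55)&(W[...,1]<.1)&(W[...,1]>-.4)
for y in np.arange(-.4,.1,.05):
    k=m&(abs(W[...,1]-y-.025)<.025);print(round(y,2),W[k][:,0].min() if k.any() else None,W[k][:,2].max() if k.any() else None)
E
```

```text
1.1857720488095357e-19 2.3722479551700964e-17 [-0.37  0.03  1.84 -0.62  1.06 -0.22] [ 0.45  0.87  1.05 -0.99  2.07 -2.53]
lift 10 x offset [-14.3, 0.0, -20.5] rot [-0.0, 0.0, 0.0]
1 [9.7, 10.7, -5.4] [1.8, -0.1, -9.1] minz 0.243 maxx 0.598 y -0.4 tcp [ 0.52 -0.24  0.26]
2 [8.3, 11.8, -6.3] [1.8, -0.1, -9.1] minz 0.234 maxx 0.622 y -0.39 tcp [ 0.53 -0.22  0.26]
3 [6.9, 12.8, -7.3] [1.9, -0.0, -9.0] minz 0.223 maxx 0.643 y -0.37 tcp [ 0.54 -0.21  0.26]
4 [5.5, 13.5, -8.3] [1.9, 0.1, -8.9] minz 0.212 maxx 0.661 y -0.35 tcp [ 0.54 -0.19  0.26]
5 [4.0, 14.0, -9.4] [1.9, 0.2, -8.8] minz 0.199 maxx 0.675 y -0.33 tcp [ 0.55 -0.18  0.25]
6 [2.6, 14.3, -10.4] [2.0, 0.3, -8.8] minz 0.186 maxx 0.686 y -0.31 tcp [ 0.56 -0.16  0.25]
7 [1.2, 14.4, -11.5] [2.0, 0.4, -8.7] minz 0.173 maxx 0.694 y -0.29 tcp [ 0.57 -0.15  0.25]
8 [-0.0, 14.4, -12.6] [2.0, 0.6, -8.6] minz 0.159 maxx 0.698 y -0.26 tcp [ 0.58 -0.13  0.25]
9 [-1.2, 14.2, -13.7] [2.0, 0.8, -8.5] minz 0.147 maxx 0.698 y -0.23 tcp [ 0.58 -0.11  0.25]
10 [-2.2, 14.0, -14.8] [2.0, 0.9, -8.3] minz 0.134 maxx 0.702 y -0.21 tcp [ 0.59 -0.09  0.25]
[... 539 characters left out ...]
[0.6  0.05 0.25]
17 [-6.4, 13.1, -21.2] [1.2, 2.2, -7.4] minz 0.09 maxx 0.683 y 0.0 tcp [0.6  0.07 0.25]
18 [-6.9, 13.4, -21.9] [1.0, 2.3, -7.3] minz 0.091 maxx 0.667 y 0.03 tcp [0.6  0.1  0.25]
19 [-7.6, 13.8, -22.4] [0.8, 2.4, -7.1] minz 0.094 maxx 0.648 y 0.06 tcp [0.59 0.13 0.25]
20 [-8.4, 14.2, -22.9] [0.5, 2.5, -7.0] minz 0.098 maxx 0.635 y 0.09 tcp [0.59 0.15 0.25]
-0.4 0.70212209967514 0.21056164548204537
-0.35 0.6715276844056726 0.07488337510892795
-0.3 0.6626051586279211 0.07726708449459663
-0.25 0.6921805563682344 0.06180115577313283
-0.2 None None
-0.15 None None
-0.1 None None
-0.05 None None
-0.0 0.7025827999872252 0.09780779069135259
0.05 0.6966664806345928 0.09546296414588573
```

Call:
{"method": "apply_moves", "body": {
  "moves": [
    {"jaw": 0,"offset": [-4,0,-5.7],"rot": [0,0,0]},
    {"jaw": 0,"offset": [-8,0,-11.4],"rot": [0,0,0]},
    {"jaw": 0,"offset": [-14.3,0,-20.5],"rot": [0,0,0]},
    {"jaw": 0,"offset": [-14.3,0,-20.5],"rot": [0,0,0]},
    {"jaw": 0,"offset": [-14.3,0,-20.5],"rot": [0,0,0]}
  ]
}}

```text
time_s: 10.18
eef_pos: [0.5083, -0.247, 0.1059]
eef_rot: [0.224, 0.638, 0.709, -0.2]
wrist_force: [0.3, 0.2, -1.9]
opening: 0.387
grasp_force: 59.8
```

Call:
{"method": "apply_moves", "body": {
  "moves": [
    {"jaw": 0,"offset": [-18,0,-25.8],"rot": [0,0,0]},
    {"jaw": 0,"offset": [-20,0,-28.7],"rot": [0,0,0]},
    {"jaw": 0,"offset": [-20,0,-28.7],"rot": [0,0,0]},
    {"jaw": 0,"offset": [-20,0,-28.7],"rot": [0,0,0]},
    {"jaw": 0,"offset": [-10,0,-14.3],"rot": [0,0,0]}
  ]
}}

```text
time_s: 10.8
eef_pos: [0.5086, -0.2469, 0.2612]
eef_rot: [0.226, 0.638, 0.709, -0.2]
wrist_force: [-0.1, -0.9, -2.6]
opening: 0.397
grasp_force: 59.9
```

```bash
python3 - <<'E'
from ik import *
T,o=pose();print(T[:3,3],o["opening"],o["grasp_force"],o["wrist_force"],o["torque"])
G=np.load("G.npy");M=T@np.linalg.inv(G);print("expected slate origin",M[:3,3],"x",M[:3,0])
for n in("top","side"):
    p,d=ctrl.camera(n);W=cloud(n,p,d)
    for r in ctrl.outline_of(n,"slate")[:1]:
        m=cv2.erode(r["region"].astype(np.uint8),np.ones((3,3)))>0;w=W[m];w=w[np.isfinite(w[:,0])&(w[:,2]>.05)];c=np.median(w,0);u,s,vt=np.linalg.svd(w-w.mean(0),full_matrices=False)
        loc=(np.linalg.inv(M)@np.c_[w,np.ones(len(w))].T)[:3].T*1e3
        print(n,r["score"],len(w),"normal in slate frame",np.round(M[:3,:3].T@vt[2],3),"loc pct",np.round(np.percentile(loc,[2,50,98],axis=0),1).tolist())
E
```

```text
[ 0.50863613 -0.24691649  0.26120853] 0.39741778101026604 59.90437912987545 [-0.12196779 -0.8534746  -2.64690574] [0.62015117 0.07023925 0.00984185]
expected slate origin [ 0.51243147 -0.30119529  0.25291652] x [-0.10746593  0.99420773 -0.00143985]
top 0.82 2214 normal in slate frame [ 0.062  0.002 -0.998] loc pct [[-95.1, -44.4, -1.9], [-29.5, 0.0, 5.4], [61.0, 45.6, 13.1]]
side 0.55 1830 normal in slate frame [-0.06  -0.002  0.998] loc pct [[-100.4, -47.3, -1.2], [-40.1, -2.1, 7.5], [78.8, 45.0, 13.9]]
```

```bash
sed -e 's/^T,o=pose();.*/T,o=pose();G=np.load("G.npy")/; s/^L=T.copy.*/L=T.copy()/; s/up=90/up=115/; s/^print("lift".*//; s/N=20/N=20/' path.py > path2.py; python3 path2.py | cut -c1-90
```

```text
7.903873878884611e-24 1.529945455845007e-29 [-0.37  0.03  1.84 -0.62  1.05 -0.22] [ 0.45  
1 [8.8, 10.6, -6.2] [1.8, -0.2, -9.2] minz 0.243 maxx 0.597 y -0.4 tcp [ 0.52 -0.23  0.26]
2 [7.4, 11.6, -7.1] [1.8, -0.1, -9.1] minz 0.235 maxx 0.621 y -0.39 tcp [ 0.53 -0.22  0.26
3 [6.0, 12.4, -8.2] [1.9, -0.1, -9.0] minz 0.226 maxx 0.642 y -0.37 tcp [ 0.53 -0.21  0.26
4 [4.6, 12.9, -9.2] [1.9, 0.0, -9.0] minz 0.215 maxx 0.66 y -0.35 tcp [ 0.54 -0.19  0.26]
5 [3.2, 13.3, -10.3] [2.0, 0.1, -8.9] minz 0.204 maxx 0.674 y -0.33 tcp [ 0.55 -0.18  0.26
6 [1.9, 13.5, -11.3] [2.0, 0.3, -8.8] minz 0.192 maxx 0.686 y -0.31 tcp [ 0.56 -0.16  0.26
7 [0.6, 13.5, -12.4] [2.0, 0.4, -8.7] minz 0.18 maxx 0.693 y -0.29 tcp [ 0.57 -0.15  0.26]
8 [-0.5, 13.3, -13.6] [2.0, 0.6, -8.6] minz 0.168 maxx 0.697 y -0.26 tcp [ 0.57 -0.13  0.2
9 [-1.5, 13.1, -14.7] [2.0, 0.7, -8.5] minz 0.157 maxx 0.698 y -0.24 tcp [ 0.58 -0.11  0.2
10 [-2.3, 12.8, -15.7] [2.0, 0.9, -8.3] minz 0.146 maxx 0.702 y -0.21 tcp [ 0.59 -0.09  0.
11 [-3.0, 12.5, -16.8] [2.0, 1.1, -8.2] minz 0.137 maxx 0.71 y -0.18 tcp [ 0.59 -0.07  0.2
12 [-3.6, 12.3, -17.8] [1.9, 1.3, -8.1] minz 0.128 maxx 0.715 y -0.15 tcp [ 0.6  -0.05  0.
13 [-4.1, 12.1, -18.8] [1.8, 1.5, -8.0] minz 0.122 maxx 0.716 y -0.12 tcp [ 0.6  -0.03  0.
14 [-4.4, 12.0, -19.8] [1.7, 1.7, -7.8] minz 0.117 maxx 0.713 y -0.09 tcp [ 0.6  -0.    0.
15 [-4.8, 12.0, -20.7] [1.5, 1.9, -7.7] minz 0.114 maxx 0.706 y -0.06 tcp [0.6  0.02 0.27]
16 [-5.1, 12.2, -21.4] [1.4, 2.0, -7.5] minz 0.112 maxx 0.696 y -0.03 tcp [0.6  0.05 0.27]
17 [-5.4, 12.5, -22.2] [1.2, 2.2, -7.4] minz 0.112 maxx 0.683 y 0.0 tcp [0.6  0.07 0.27]
18 [-5.9, 12.9, -22.8] [0.9, 2.3, -7.3] minz 0.114 maxx 0.667 y 0.03 tcp [0.6  0.1  0.27]
19 [-6.5, 13.5, -23.3] [0.7, 2.4, -7.1] minz 0.117 maxx 0.648 y 0.06 tcp [0.59 0.13 0.27]
20 [-7.3, 14.1, -23.7] [0.4, 2.4, -7.0] minz 0.123 maxx 0.635 y 0.09 tcp [0.59 0.15 0.27]
```

Call:
{"method": "apply_moves", "body": {
  "moves": [
    {"jaw": 0,"offset": [8.8,10.6,-6.2],"rot": [1.8,-0.2,-9.2]},
    {"jaw": 0,"offset": [7.4,11.6,-7.1],"rot": [1.8,-0.1,-9.1]},
    {"jaw": 0,"offset": [6,12.4,-8.2],"rot": [1.9,-0.1,-9]},
    {"jaw": 0,"offset": [4.6,12.9,-9.2],"rot": [1.9,0,-9]},
    {"jaw": 0,"offset": [3.2,13.3,-10.3],"rot": [2,0.1,-8.9]}
  ]
}}

```text
time_s: 11.62
eef_pos: [0.5521, -0.1799, 0.2578]
eef_rot: [0.077, 0.33, 0.881, -0.331]
wrist_force: [-0.4, 0.4, -1.9]
opening: 0.39
grasp_force: 60.0
```

Call:
{"method": "apply_moves", "body": {
  "moves": [
    {"jaw": 0,"offset": [1.9,13.5,-11.3],"rot": [2,0.3,-8.8]},
    {"jaw": 0,"offset": [0.6,13.5,-12.4],"rot": [2,0.4,-8.7]},
    {"jaw": 0,"offset": [-0.5,13.3,-13.6],"rot": [2,0.6,-8.6]},
    {"jaw": 0,"offset": [-1.5,13.1,-14.7],"rot": [2,0.7,-8.5]},
    {"jaw": 0,"offset": [-2.3,12.8,-15.7],"rot": [2,0.9,-8.3]}
  ]
}}

```text
time_s: 12.25
eef_pos: [0.5872, -0.0918, 0.2635]
eef_rot: [-0.1, -0.001, 0.909, -0.404]
wrist_force: [-0.1, 0.4, -2.3]
opening: 0.392
grasp_force: 60.1
```

Call:
{"method": "apply_moves", "body": {
  "moves": [
    {"jaw": 0,"offset": [-3,12.5,-16.8],"rot": [2,1.1,-8.2]},
    {"jaw": 0,"offset": [-3.6,12.3,-17.8],"rot": [1.9,1.3,-8.1]},
    {"jaw": 0,"offset": [-4.1,12.1,-18.8],"rot": [1.8,1.5,-8]},
    {"jaw": 0,"offset": [-4.4,12,-19.8],"rot": [1.7,1.7,-7.8]},
    {"jaw": 0,"offset": [-4.8,12,-20.7],"rot": [1.5,1.9,-7.7]}
  ]
}}

```text
time_s: 12.88
eef_pos: [0.6027, 0.0205, 0.269]
eef_rot: [-0.289, -0.291, 0.812, -0.416]
wrist_force: [-0.5, 0.0, -2.0]
opening: 0.389
grasp_force: 60.3
```

Call:
{"method": "apply_moves", "body": {
  "moves": [
    {"jaw": 0,"offset": [-5.1,12.2,-21.4],"rot": [1.4,2,-7.5]},
    {"jaw": 0,"offset": [-5.4,12.5,-22.2],"rot": [1.2,2.2,-7.4]},
    {"jaw": 0,"offset": [-5.9,12.9,-22.8],"rot": [0.9,2.3,-7.3]},
    {"jaw": 0,"offset": [-6.5,13.5,-23.3],"rot": [0.7,2.4,-7.1]},
    {"jaw": 0,"offset": [-7.3,14.1,-23.7],"rot": [0.4,2.4,-7]}
  ]
}}

```text
time_s: 13.5
eef_pos: [0.5862, 0.1533, 0.2695]
eef_rot: [-0.471, -0.496, 0.631, -0.365]
wrist_force: [-0.5, -0.1, -2.5]
opening: 0.39
grasp_force: 60.4
```

```bash
cat > meas.py <<'E'
from ik import *
T,o=pose();print(np.round(T[:3,3],4),np.round(o["q"],2),o["opening"],o["grasp_force"],o["wrist_force"])
G=np.load("G.npy");M=T@np.linalg.inv(G);ims=[]
Rs=np.stack([[*SX,0],[-SX[1],SX[0],0],[0,0,1]]);
print("expected in stand axes: slate x",Rs@M[:3,0],"z",Rs@M[:3,2])
for n in("top","side"):
    p,d=ctrl.camera(n);W=cloud(n,p,d);np.savez(f"pics/{n}1.npz",p=p,d=d)
    ims.append(cv2.resize(p[150:290,240:410,::-1] if n=="side" else p[180:300,220:366,::-1],(400,330),interpolation=2))
    for r in ctrl.outline_of(n,"slate")[:1]:
        m=cv2.erode(r["region"].astype(np.uint8),np.ones((3,3)))>0;w=W[m];w=w[np.isfinite(w[:,0])]
        loc=(np.linalg.inv(M)@np.c_[w,np.ones(len(w))].T)[:3].T*1e3
        w=w[abs(loc[:,2])<40];loc=loc[abs(loc[:,2])<40]
        if len(w)<30: print(n,"few",len(w));continue
        u,s,vt=np.linalg.svd(w-w.mean(0),full_matrices=False)
        f=np.linalg.lstsq(np.c_[loc[:,:2],np.ones(len(loc))],loc[:,2],rcond=None)[0]
        print(n,r["score"],len(w),"normal stand",np.round(Rs@vt[2],3),"plane z=ax+by+c",np.round(f,3),"loc pct",np.round(np.percentile(loc,[1,50,99],axis=0),1).tolist())
cv2.imwrite("pics/d.png",cv2.hconcat(ims))
E
python3 meas.py
```

```text
[0.5862 0.1533 0.2695] [ 0.45  0.85  1.04 -1.01  2.08 -2.57] 0.38953165671750856 60.446028909645975 [-0.46264885 -0.08154905 -2.54721164]
expected in stand axes: slate x [ 0.31202976 -0.00702919  0.95004632] z [ 0.95006961  0.00469953 -0.31200264]
top 0.83 976 normal stand [-0.952 -0.003  0.305] plane z=ax+by+c [-0.007 -0.002  0.904] loc pct [[-91.4, -45.6, -2.6], [-8.3, -2.6, 0.9], [97.4, 43.2, 6.2]]
side 0.82 1305 normal stand [ 0.956  0.005 -0.293] plane z=ax+by+c [-2.000e-02  1.000e-03  4.789e+00] loc pct [[-93.2, -45.2, -2.3], [-22.1, -1.0, 5.1], [91.5, 44.9, 12.1]]
```

View pics/d.png

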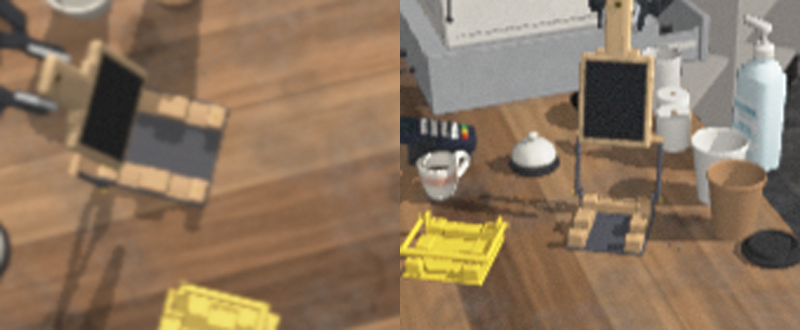

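Black side faces out, handle up, slate centred over the stand: body at (617,100) in the right half, stand at (610,225). The measured lean is about 72.5°. Now I'll descend.

```bash
python3 - <<'E'
from ik import *
T,o=pose();G=np.load("G.npy")
B=slate_place(xf=37,up=10)@G;rows(T,B,n=10);C=slate_place(xf=37,up=0)@G;rows(B,C,n=5)
print(np.round(ik(C,o["q"])[0],2),np.round(C[:3,3],4))
E
```

```text
10 x offset [-9.9, 0.0, 3.1] rot [-0.0, -0.01, 0.02]
5 x offset [-1.9, 0.0, 0.6] rot [0.0, 0.0, -0.0]
[ 0.45  0.99  1.04 -0.94  2.   -2.43] [0.586  0.1521 0.1561]
```

Call:
{"method": "apply_moves", "body": {
  "moves": [
    {"jaw": 0,"offset": [-11,0,3.4],"rot": [0,0,0]},
    {"jaw": 0,"offset": [-11,0,3.4],"rot": [0,0,0]},
    {"jaw": 0,"offset": [-11,0,3.4],"rot": [0,0,0]},
    {"jaw": 0,"offset": [-11,0,3.4],"rot": [0,0,0]},
    {"jaw": 0,"offset": [-11,0,3.4],"rot": [0,0,0]}
  ]
}}

```text
time_s: 14.32
eef_pos: [0.5866, 0.1525, 0.2137]
eef_rot: [-0.469, -0.494, 0.634, -0.366]
wrist_force: [-0.2, -0.7, -1.9]
opening: 0.392
grasp_force: 60.5
```

Call:
{"method": "apply_moves", "body": {
  "moves": [
    {"jaw": 0,"offset": [-11,0,3.4],"rot": [0,0,0]},
    {"jaw": 0,"offset": [-11,0,3.4],"rot": [0,0,0]},
    {"jaw": 0,"offset": [-10,0,3.1],"rot": [0,0,0.1]},
    {"jaw": 0,"offset": [-7,0,2.2],"rot": [0,0,0.1]},
    {"jaw": 0,"offset": [-5,0,1.6],"rot": [0,0,0]}
  ]
}}

```text
time_s: 14.95
eef_pos: [0.5866, 0.1524, 0.168]
eef_rot: [-0.468, -0.493, 0.635, -0.367]
wrist_force: [-0.1, -0.6, -2.3]
opening: 0.394
grasp_force: 60.5
```

```bash
sed -i 's/cv2.imwrite.*/cv2.imwrite("pics\/e.png",cv2.hconcat(ims))/' meas.py; python3 meas.py; python3 - <<'E'
from ik import *
T,o=pose();G=np.load("G.npy");rows(T,slate_place(xf=37,up=0)@G,n=5)
E
```

```text
[0.5866 0.1524 0.168 ] [ 0.45  0.97  1.04 -0.95  2.01 -2.44] 0.3935760660710602 60.49996775051113 [-0.07944713 -0.63878892 -2.30435067]
expected in stand axes: slate x [0.30902632 0.00163597 0.95105208] z [ 0.95105307 -0.00147022 -0.30902411]
top 0.85 836 normal stand [-0.954  0.003  0.3  ] plane z=ax+by+c [-0.01  -0.001  0.694] loc pct [[-91.4, -47.5, -2.8], [-8.8, -2.1, 0.8], [96.6, 44.3, 5.5]]
side 0.84 1167 normal stand [-0.956  0.005  0.294] plane z=ax+by+c [-0.016 -0.003  2.396] loc pct [[-92.3, -43.8, -4.7], [-23.7, 1.1, 2.7], [89.5, 46.5, 9.9]]
5 x offset [-2.4, 0.1, 0.8] rot [0.0, 0.0, -0.03]
```

View pics/e.png

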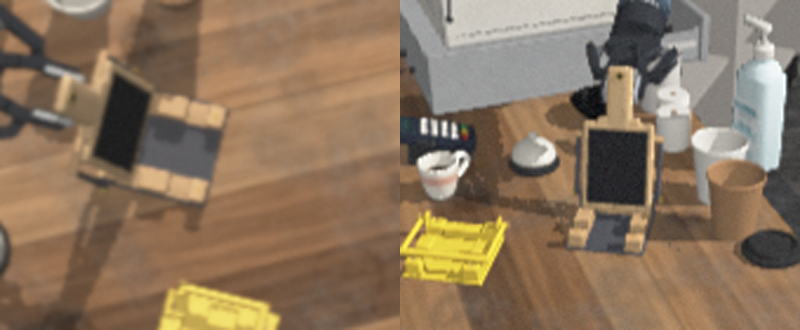

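The foot is just above the inner notches at (615,205), centred. I'll lower it in small steps and watch the force.

Call:
{"method": "apply_moves", "body": {
  "moves": [
    {"jaw": 0,"offset": [-2,0,0.7],"rot": [0,0,0]},
    {"jaw": 0,"offset": [-2,0,0.7],"rot": [0,0,0]},
    {"jaw": 0,"offset": [-2,0,0.7],"rot": [0,0,0]},
    {"jaw": 0,"offset": [-1.5,0,0.5],"rot": [0,0,0]},
    {"jaw": 0,"offset": [-1,0,0.3],"rot": [0,0,0]}
  ]
}}

```text
time_s: 15.78
eef_pos: [0.5866, 0.1521, 0.1597]
eef_rot: [-0.468, -0.493, 0.635, -0.367]
wrist_force: [-0.2, 0.6, 0.5]
opening: 0.391
grasp_force: 60.6
```

Call:
{"method": "apply_moves", "body": {
  "moves": [
    {"jaw": 0,"offset": [-0.6,0,0.2],"rot": [0,0,0]},
    {"jaw": 0,"offset": [-0.6,0,0.2],"rot": [0,0,0]},
    {"jaw": 0,"offset": [-0.6,0,0.2],"rot": [0,0,0]},
    {"jaw": 0,"offset": [0,0,0],"rot": [0,0,0]},
    {"jaw": 0,"offset": [0,0,0],"rot": [0,0,0]}
  ]
}}

```text
time_s: 16.4
eef_pos: [0.587, 0.1523, 0.1593]
eef_rot: [-0.468, -0.493, 0.635, -0.368]
wrist_force: [0.5, 2.5, 6.3]
opening: 0.392
grasp_force: 60.7
```

```bash
python3 - <<'E'
from ik import *
G=np.load("G.npy");T,o=pose();M=T@np.linalg.inv(G)
Rs=np.stack([[*SX,0],[-SX[1],SX[0],0],[0,0,1]])
ims=[]
for n,(r,c,h,w) in(("top",(200,250,56,75)),("side",(195,300,75,100))):
    p,d=ctrl.camera(n);ims.append(cv2.resize(p[r:r+h,c:c+w,::-1],(400,300),interpolation=cv2.INTER_CUBIC))
    W=cloud(n,p,d);R=ctrl.outline_of(n,"slate")[0]["region"]
    w=W[R];w=w[np.isfinite(w[:,0])];s=(w-[*S,0])@Rs.T*1e3
    s=s[(s[:,2]<190)&(s[:,0]<120)]
    print(n,"z pct",np.percentile(s[:,2],[0,1,3,10,97,99,100]).round(1))
    for lo in range(5,190,15):
        k=s[(s[:,2]>=lo)&(s[:,2]<lo+15)]
        if len(k)>5:print("  z",lo,"x med",k[:,0].mean().round(1),"y",np.percentile(k[:,1],[2,98]).round(1))
e=np.array([[-100,0,6,1],[-100,0,0,1],[-100,0,12,1]])*[1e-3,0,1e-3,1];print((((M@e.T)[:3].T)-[*S,0])@Rs.T*1e3)
cv2.imwrite("pics/f.png",cv2.hconcat(ims))
E
```

```text
top z pct [ 13.1  20.4  24.2  35.5 176.5 184.3 189.2]
  z 5 x med 35.0 y [-42.2  39.3]
  z 20 x med 37.6 y [-46.   46.2]
  z 35 x med 41.9 y [-46.2  46.8]
  z 50 x med 46.5 y [-44.9  47.3]
  z 65 x med 51.1 y [-47.1  47.9]
  z 80 x med 55.9 y [-47.6  47.8]
  z 95 x med 60.8 y [-42.2  48.7]
  z 110 x med 66.5 y [-47.3  48.7]
  z 125 x med 71.9 y [-43.9  46.5]
  z 140 x med 74.7 y [-24.3  17.4]
  z 155 x med 79.5 y [-15.   17.2]
  z 170 x med 84.7 y [-15.7  17.5]
  z 185 x med 87.3 y [-12.1  13.9]
side z pct [  7.   18.2  22.3  31.8 179.9 186.1 189.8]
  z 5 x med 39.5 y [-21.6  31.6]
  z 20 x med 40.3 y [-50.1  47.4]
  z 35 x med 44.2 y [-49.9  47.4]
  z 50 x med 48.8 y [-49.4  43.1]
  z 65 x med 53.8 y [-50.   44.8]
  z 80 x med 57.9 y [-49.5  45.2]
  z 95 x med 62.6 y [-49.   46.4]
  z 110 x med 67.4 y [-48.7  47. ]
  z 125 x med 72.2 y [-46.3  44. ]
  z 140 x med 76.8 y [-17.5  15.3]
  z 155 x med 82.6 y [-16.4  17. ]
  z 170 x med 85.6 y [-16.2  17.9]
  z 185 x med 89.3 y [-14.1  16.5]
[[37.49073461 -1.51712192 13.27178278]
 [31.78467091 -1.50406785 15.12668618]
 [43.19679831 -1.53017598 11.41687939]]
```

View pics/f.png

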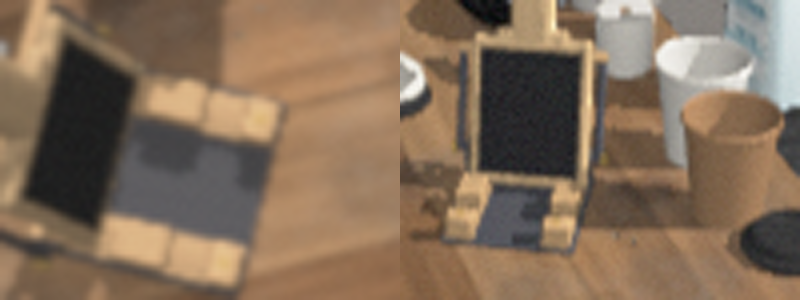

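Call:
{"method": "apply_moves", "body": {
  "moves": [
    {"jaw": 0.45,"offset": [0,0,0],"rot": [0,0,0]},
    {"jaw": 0.5,"offset": [0,0,0],"rot": [0,0,0]},
    {"jaw": 0.65,"offset": [0,0,0],"rot": [0,0,0]},
    {"jaw": 0.65,"offset": [0,0,0],"rot": [0,0,0]},
    {"jaw": 0.65,"offset": [0,0,0],"rot": [0,0,0]}
  ]
}}

```text
time_s: 17.23
eef_pos: [0.5865, 0.152, 0.1575]
eef_rot: [-0.468, -0.493, 0.635, -0.367]
wrist_force: [-0.2, -0.7, -0.2]
opening: 0.649
grasp_force: 0.0
```

Call:
{"method": "apply_moves", "body": {
  "moves": [
    {"jaw": 0.65,"offset": [0,0,-5],"rot": [0,0,0]},
    {"jaw": 0.65,"offset": [0,0,-10],"rot": [0,0,0]},
    {"jaw": 0.65,"offset": [0,0,-12],"rot": [0,0,0]},
    {"jaw": 0.65,"offset": [0,0,-15],"rot": [0,0,0]},
    {"jaw": 0.65,"offset": [0,0,-8],"rot": [0,0,0]}
  ]
}}

```text
time_s: 17.85
eef_pos: [0.5984, 0.1998, 0.1727]
eef_rot: [-0.467, -0.494, 0.635, -0.367]
wrist_force: [0.7, 0.1, -0.4]
opening: 0.649
grasp_force: 0.0
```

```bash
python3 - <<'E'
from ik import *
T,o=pose();Rs=np.stack([[*SX,0],[-SX[1],SX[0],0],[0,0,1]])
print(T[:3,3],o["opening"],o["wrist_force"],np.round(o["q"],2))
B=T.copy();B[2,3]+=.12;rows(T,B,n=5);print(ik(B,o["q"]))
ims=[]
for n,(r,c,h,w) in(("top",(190,240,70,93)),("side",(170,290,100,133))):
    p,d=ctrl.camera(n);ims.append(cv2.resize(p[r:r+h,c:c+w,::-1],(400,300),interpolation=cv2.INTER_CUBIC))
    W=cloud(n,p,d);R=ctrl.outline_of(n,"slate")[0]["region"]
    w=W[R];w=w[np.isfinite(w[:,0])];s=(w-[*S,0])@Rs.T*1e3;s=s[(s[:,0]<120)&(s[:,0]>20)]
    f=np.polyfit(s[:,2],s[:,0],1);print(n,"lean",np.degrees(np.arctan2(1,f[0])),"x at z=10,20,110",np.polyval(f,[10,20,110]),"z",np.percentile(s[:,2],[0,1,99,100]),"y",np.percentile(s[:,1],[1,99]))
cv2.imwrite("pics/g.png",cv2.hconcat(ims))
E
```

```text
[0.59843639 0.199786   0.17265597] 0.6489327510022456 [ 0.71061126  0.09505915 -0.3608361 ] [ 0.49  1.04  0.9  -0.95  2.08 -2.48]
5 x offset [22.9, -0.1, -7.0] rot [0.0, 0.0, -0.0]
(array([ 0.49392912,  0.90397244,  0.89217333, -1.02528374,  2.16684774,
       -2.62397011]), np.float64(1.4247389009497005e-28))
top lean 72.04536302984712 x at z=10,20,110 [32.02589417 35.26634018 64.4303543 ] z [ 10.51219933  19.26390476 202.48415173 205.65410369] y [-47.40685682  47.39403761]
side lean 72.81334510914215 x at z=10,20,110 [35.48349175 38.57645669 66.41314108] z [  3.88824636  15.25877208 201.11798517 204.78611766] y [-50.8827825   46.71722341]
```

View pics/g.png

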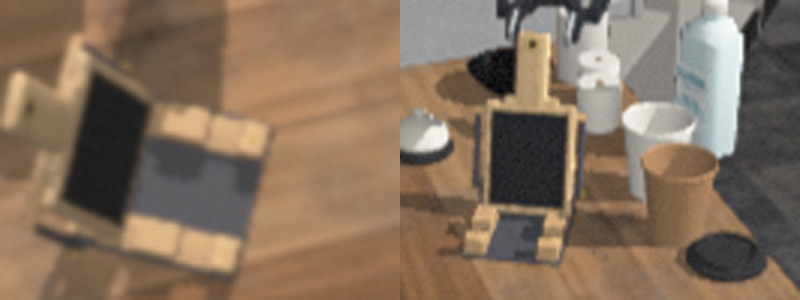

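The slate stands in the inner notches, leaning on the bar, black face out at (528,160). I'll move clear and check once more.

Call:
{"method": "apply_moves", "body": {
  "moves": [
    {"jaw": 0.65,"offset": [22.9,0,-7],"rot": [0,0,0]},
    {"jaw": 0.65,"offset": [22.9,0,-7],"rot": [0,0,0]},
    {"jaw": 0.65,"offset": [22.9,0,-7],"rot": [0,0,0]},
    {"jaw": 0.65,"offset": [0,0,0],"rot": [0,0,0]},
    {"jaw": 0.65,"offset": [0,0,0],"rot": [0,0,0]}
  ]
}}

```text
time_s: 18.68
eef_pos: [0.5977, 0.1984, 0.244]
eef_rot: [-0.468, -0.494, 0.635, -0.367]
wrist_force: [-0.2, 0.3, -0.6]
opening: 0.647
grasp_force: 0.0
```

```bash
python3 - <<'E'
from ik import *
T,o=pose();Rs=np.stack([[*SX,0],[-SX[1],SX[0],0],[0,0,1]]);print(T[:3,3],o["wrist_force"])
for n in("top","side"):
    p,d=ctrl.camera(n);W=cloud(n,p,d);R=ctrl.outline_of(n,"slate")[0]["region"]
    w=W[R];w=w[np.isfinite(w[:,0])];s=(w-[*S,0])@Rs.T*1e3;s=s[(s[:,0]<120)&(s[:,0]>20)]
    f=np.polyfit(s[:,2],s[:,0],1);print(n,"lean",np.degrees(np.arctan2(1,f[0])),"x",np.polyval(f,[10,110]),"y",np.percentile(s[:,1],[1,99]))
print(ctrl.hand_in())
E
```

```text
[0.59774208 0.19842025 0.24398467] [-0.16048162  0.34960793 -0.637034  ]
top lean 74.27320898944849 x [37.76195487 65.92114739] y [-49.55911825  48.27536321]
side lean 72.5284921230822 x [34.95136399 66.42657967] y [-50.84797225  46.22787818]
the job is handed in; nothing more can be done
None
```

I swung the rest back onto its stop and stood the slate on the stand: handle up, foot in the inner notches, centred, black side out, leaning about 72–74° from level. The gripper was open and clear, and I handed the job in at about 19 s of the 72 s.

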